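Load a carved printing block and index the turntable

TASK

Take the carved printing block with the rounded top out of the rack and stand it upright, fully down, in the slot of the turntable, and let go of it. Then lift the turntable's sprung plunger by its knob, swing the table counter-clockwise (seen from above) to its other notch and let the plunger drop home there. Do not let the block topple, and leave the other two blocks standing in the rack.

Things in the scene. Friction and masses are not known exactly. Their poses are not given: they have to be found in the camera images.
- arch_block: The block to load: dark wooden printing block with a semicircular top, 100 mm wide (its x), 20 mm thick (its y), 130 mm tall (its z; straight sides to 80 mm, then a half circle of radius 50 mm), about 0.2 kg. Same carving on both faces, so either way round is right. Origin: centre of its underside. It starts standing in one of the rack's three grooves; which one varies.
- square_block: Another block, square-cornered, 100 mm wide (x), 20 mm thick (y), 125 mm tall (z). Origin: centre of its underside. Stays in the rack.
- narrow_block: Another block, square-cornered, 66 mm wide (x), 20 mm thick (y), 105 mm tall (z). Origin: centre of its underside. Stays in the rack.
- rack: Pale wooden rack fixed to the bench, 130 mm (x) by 173 mm (y), 35 mm high. Three grooves along its x, 25 mm wide, at y = -60, 0 and 60 mm, groove floors 12 mm above the bench, rails rise 23 mm above the floors. Origin: centre of its underside. Neighbouring blocks stand 40 mm apart, face to face.
- base: Grey iron base disc of the turntable, radius 165 mm, 12 mm high, fixed to the bench, with a steel index plate (30 mm high) that has two notches. Origin: centre of its underside, on the turning axis. Above it turns an aluminium table of radius 85 mm, its top 40 mm above the bench.
- slot (a point): Centre of the slot's floor, 40 mm above the bench, on the table's turning axis; turns with the table. x runs along the slot (the block's width goes along it), y across, z up. Slot 23 mm wide, 106 mm long between end stops 12 mm high; its wooden cheeks rise straight to 26 mm, then flare outward to 38 mm above the floor. The plunger knob stands at y = -130 mm of this frame.
- knob (a point): Grip point on the axis of the plunger's steel knob (upright cylinder, 28 mm across, 40 mm tall): 82 mm above the bench when the plunger is down, 16 mm below the knob's top, 24 mm above its underside; a 30 mm sleeve ends 2 mm below the knob. It stands on an arm of the turntable, 130 mm from the turning axis, and goes round with it; axes as the slot's.
- table_top (a joint): Turning angle of the turntable, rad: 0 at the first notch (start), growing counter-clockwise seen from above; the second notch is at 1.047 (60 degrees); stops at -0.06 and 1.107. While the plunger is down in a notch the table is locked but for 0.02 rad of play. Turns freely with light friction.
- index_pin (a joint): Height of the plunger, m: 0 when down in a notch, 0.016 when its round tip rests on the index plate between notches, 0.026 at most. A spring pushes it down with 3 N (down) to 6 N (raised). It must be raised more than 16 mm to leave a notch; let go within about 4 mm of a notch it drops in by itself.

How it is judged:
On the way, in this order (a step that is already met when the one before it is completed fails the run):
1. the round-topped block stands fully down in the slot and is let go, plunger still down in the first notch (z of arch_block in the frame of slot between -0.003 and 0.004 m and x of arch_block in the frame of slot between -0.007 and 0.007 m and y of arch_block in the frame of slot between -0.004 and 0.004 m and angle between the x axis of arch_block and the x axis of slot, either way round below 0.15 rad and angle between arch_block's own z axis and vertical below 0.07 rad and contact force between the fingers and arch_block below 0.05 N and value of joint table_top below 0.1 rad and value of joint index_pin below 0.006 m), for 0.2 s.
2. the plunger is raised out of its notch (value of joint index_pin above 0.012 m), for 0.1 s.
At the end, for the whole second after the job is handed in: The round-topped block stands in the slot, at rest, its underside within 4 mm of the slot's floor, within 7 mm of the middle along the slot and 4 mm across, tilted less than 0.07 rad; the turntable is at the second notch (1.047 rad within 0.04) and the plunger is down in it (within 4 mm) (z of arch_block in the frame of slot between -0.003 and 0.004 m and x of arch_block in the frame of slot between -0.007 and 0.007 m and y of arch_block in the frame of slot between -0.004 and 0.004 m and angle between the x axis of arch_block and the x axis of slot, either way round below 0.15 rad and angle between arch_block's own z axis and vertical below 0.07 rad and value of joint table_top between 1.007 and 1.087 rad and value of joint index_pin below 0.004 m and linear speed of arch_block below 0.02 m/s); the robot touches nothing.
It fails at once if the round-topped block topples (tilts more than 0.6 rad) (angle between arch_block's own z axis and vertical above 0.6 rad).
It fails at once if the square block leaves its place in the rack (moved more than 25 mm or tilted more than 0.35 rad) (distance of square_block from where it was at the start of the episode above 0.025 m or angle between square_block's own z axis and vertical above 0.35 rad).
It fails at once if the narrow block leaves its place in the rack (moved more than 25 mm or tilted more than 0.35 rad) (distance of narrow_block from where it was at the start of the episode above 0.025 m or angle between narrow_block's own z axis and vertical above 0.35 rad).
It also fails if it takes over 58 s, if anything falls off the work surface, if the arm or the gripper's body presses on something with over 40 N, if the wrist force passes 120 N, or if a joint passes its speed limit or range.

ROBOT

A 6-joint arm with a two-finger parallel gripper is mounted at the origin on the work surface. World frame = base frame: x ahead of the robot, y to its left, z up, the work surface at z = 0. Lengths are in m, angles in rad, forces in N, time in s.
With the tool pointing down it reaches from about 0.25 to 0.775 m from the base axis. Payload 4 kg.
Tool frame: the origin (TCP) lies at the very end of the fingers, on their centre line; the grasp point (between the pads) lies 19 mm behind it (robot.tcp_to_grasp is the distance from the TCP to the grasp point, in m); z points along the fingers, y is the line along which they close (so a half turn about z gives the same grasp; the last joint's range is limited). The gripper opens to 94 mm and grips with 3 to 60 N. Pads are 16 mm wide; open, the fingers measure 119 mm over their backs; the gripper's body (75 mm by 177 mm) begins 78 mm behind the grasp point.
Start: joints at [1.2, 0.087, 1.371, -0, 1.684, -0.103], TCP at [0.146, 0.53, 0.206] pointing down, gripper open.
Joint ranges: [-3.1, 3.1], [-0.76, 2.03], [0.27, 2.55], [-1.08, 4.22], [0.17, 2.65], [-2.57, 2.57]. Speed limits (rad/s): [2.79, 2.79, 3.14, 3.14, 3.14, 3.14].

INTERFACE

Orientations are given as [roll, pitch, yaw] about the fixed x, y, z axes, in that order (R = Rz(yaw) Ry(pitch) Rx(roll)).
In Python, from bench import robot, optics gives the robot as it stands (robot), with the cameras (optics).
- The arm moves only by the tool inch_along, called after "Request:" by a JSON object that holds its "name" and its "arguments", one argument or row to a line. Schema: {"type":"object","properties":{"segments":{"type":"array","items":{"type":"number"},"minItems":5,"maxItems":100},"only":{"type":"string"},"quiet":{"type":"boolean"},"lines":{"type":"string"}},"required":["segments"],"additionalProperties":false}. segments is one flat list of numbers that holds 1 to 20 rows one after another, with no inner brackets; each row has 5 numbers: the finger opening in m, then dx, dy, dz in m, then a turn about the tool's z in rad; each row shifts and turns the commanded pose from where the row before left it, along the tool's axes as they then stand; what a row does not reach is not made up. A row lasts 1/12 s, in which the tool goes at most 0.0417 m and 0.125 rad, less where a joint would pass 70% of its speed; a pose out of reach is approached as far as the arm can. The fingers move at their own pace and stop on an object; the grip force is fixed at half the most. Time passes only in rows, so rows that do not move let the fingers close. The tool returns the time, the measured TCP pose, the force, the opening and the grip force at its end. only (a regular expression) keeps the lines of the reply that match it, lines (a string "A,B") keeps lines A to B, and quiet returns only ok. Input that does not fit is refused with a message, and nothing moves.
- robot.get_obs(): the state, without advancing time (a new reading comes with each control period).
- optics.snapshot(name): name is "scene" or "top" or "wrist"; returns a dict with "color" (480x640x3 uint8, blue, green, red), "fx", "fy", "cx", "cy" (pixels), "extrinsics" (4x4, takes a point from world to camera coordinates). Camera axes: x right, y down, z forward; pixel columns grow to the right and rows downward; lengths in m; the calibration is good to about 2 mm. The wrist camera is an equidistant fisheye: a pixel r from the principal point sees the ray r / f radians off the axis. A picture is of the moment at which its call begins. There is no depth.
- robot.close_job(): hands the job in; it is judged then, once.
The state is a dict: "time": time; "joint_positions": joint angles; "qvel": joint speeds; "joint_torque": joint torques, N m; "tool_pos": TCP position; "ee_rot": TCP orientation; "wrist_force": force on the tool from outside, world axes, zero at the start; "wrist_torque": the same for the moment, N m; "width": finger opening in m; "finger_force": force on a finger pad.
Only numpy, scipy, OpenCV 4.12 (cv2) and the standard library are available. Lean on these libraries where they do the work, as an engineer would, in place of code of your own. Each camera call takes 0.05 s, during which the arm holds its last target. There are 200 camera calls.

## Working session

There is one attempt and no reset: what is moved stays moved. The work goes in short steps, Python scripts to look and compute and a tool call to move; the robot and the scene stay as the last step left them, time stands still between calls to the robot, and variables do not carry over. Pictures are saved under pics/ and viewed, at most 10 in all, crops included, and the job is handed in when it is done.

```bash
ls; mkdir -p pics; python3 - <<'E'
from bench import robot, optics
import cv2,numpy as np
for n in ("scene","top"):
    s=optics.snapshot(n); cv2.imwrite(f"pics/{n}0.png",s["color"])
    np.savez(f"pics/{n}0.npz",**{k:s[k] for k in("fx","fy","cx","cy","extrinsics")})
    print(n,s["fx"],s["cx"],s["cy"],np.round(s["extrinsics"],3).tolist())
o=robot.get_obs();print(o)
E
```

```text
bench.py
pics
scene 523.6765829710469 318.94065199093126 247.39834874939154 [[-0.903, 0.429, 0.009, 0.527], [0.332, 0.713, -0.617, -0.067], [-0.271, -0.554, -0.787, 1.111], [0.0, 0.0, 0.0, 1.0]]
top 522.3928269051969 315.24538904743997 244.6452225540782 [[0.027, -0.999, 0.033, -0.115], [-0.998, -0.029, -0.058, 0.525], [0.059, -0.031, -0.998, 1.083], [0.0, 0.0, 0.0, 1.0]]
{'time': 0.1, 'joint_positions': array([ 1.19986881e+00,  8.78577743e-02,  1.37207658e+00, -8.23013104e-06,
        1.68360941e+00, -1.03073328e-01]), 'qvel': array([ 0.00020577, -0.00082454, -0.00178757, -0.00089756,  0.00116037,
        0.0002202 ]), 'joint_torque': array([ 2.12256004e-03, -3.41250944e+01, -3.03302336e+01,  7.20359688e-02,
        3.03467258e-02, -9.01998783e-05]), 'tool_pos': array([0.14537846, 0.52992887, 0.20444744]), 'ee_rot': array([-3.13965106e+00, -1.92614541e-04,  2.87373736e+00]), 'wrist_force': array([ 0.50348651, -0.1723619 ,  0.08950644]), 'wrist_torque': array([-0.00309036, -0.00659612,  0.01650454]), 'finger_force': 0.0, 'width': 0.09407322802433149}
```

View pics/top0.png

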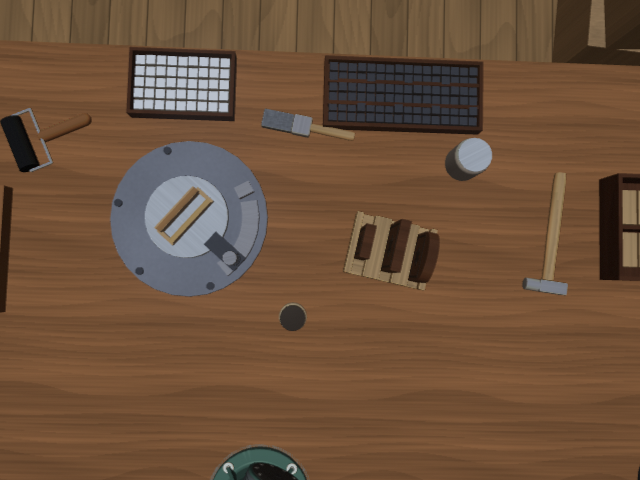

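View pics/scene0.png

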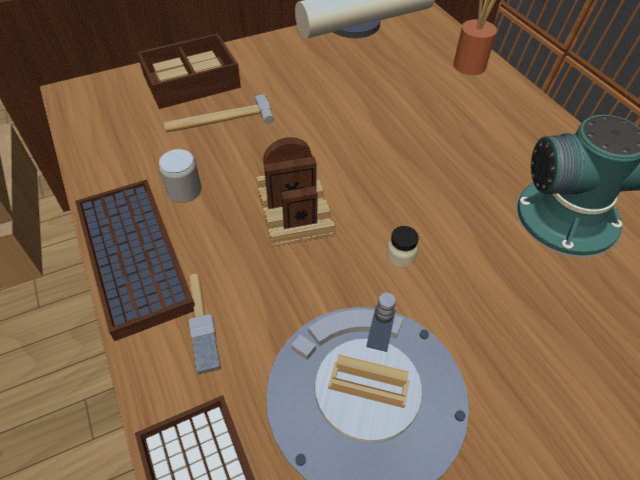

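```bash
python3 - <<'E'
import cv2,numpy as np
def crop(f,x,y):
    c=cv2.resize(cv2.imread(f)[y:y+110,x:x+100],None,fx=4,fy=4,interpolation=cv2.INTER_CUBIC)
    c=cv2.convertScaleAbs(c,alpha=1.5,beta=15)
    for i in range(0,100,20): cv2.putText(c,str(x+i),(4*i,8),0,.3,(0,255,255)); cv2.line(c,(4*i,10),(4*i,16),(0,255,255),1)
    for i in range(0,110,20): cv2.putText(c,str(y+i),(0,4*i+4),0,.3,(0,255,0)); cv2.line(c,(20,4*i),(26,4*i),(0,255,0),1)
    return c
cv2.imwrite("pics/a.png",np.hstack([crop("pics/top0.png",345,200),crop("pics/top0.png",150,175)]))
cv2.imwrite("pics/b.png",np.hstack([crop("pics/scene0.png",245,135),crop("pics/scene0.png",322,290)]))
E
```

```text
(no output)
```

View pics/a.png

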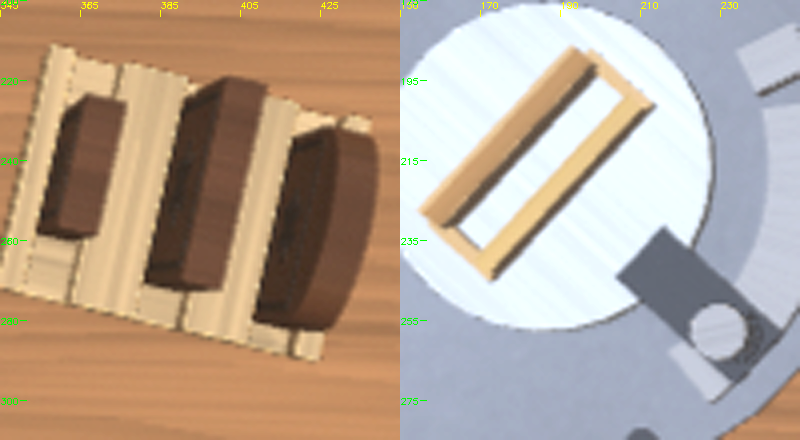

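View pics/b.png

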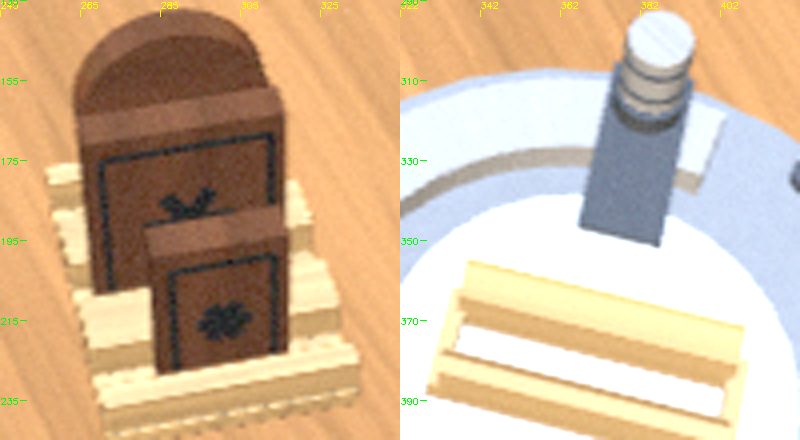

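```bash
cat > fit.py <<'E'
import cv2,numpy as np
from scipy.optimize import least_squares
C={n:dict(np.load(f"pics/{n}0.npz")) for n in("top","scene")}
def proj(n,P):
    c=C[n];E=c["extrinsics"];q=np.atleast_2d(P)@E[:3,:3].T+E[:3,3]
    return np.c_[c["fx"]*q[:,0]/q[:,2]+c["cx"],c["fy"]*q[:,1]/q[:,2]+c["cy"]]
def T(p,P):
    P=np.atleast_2d(P).astype(float);c,s=np.cos(p[2]),np.sin(p[2])
    return np.c_[p[0]+c*P[:,0]-s*P[:,1],p[1]+s*P[:,0]+c*P[:,1],P[:,2]]
def ct(l,x0=345): return np.array(l)/4+[x0,200]
def fit(obs,p0,nm):
    f=lambda p:np.concatenate([(proj(n,T(p,P))-uv).ravel() for n,P,uv in obs])
    r=least_squares(f,p0);print(nm,np.round(r.x,4),"res",np.round(r.fun,1));return r.x
def corners(w,z): return [[w,.01,z],[w,-.01,z],[-w,-.01,z],[-w,.01,z]]
E
python3 - <<'E'
from fit import *
A=lambda l:np.array(l)/4+[345,200]
B=lambda l:np.array(l)/4+[245,135]
# top order: far-left, far-right, near-right, near-left  (x of block ~ world +x = image up)
sq=[("top",corners(.05,.137),A([[222,78],[268,85],[222,291],[180,285]])),
    ("scene",corners(.05,.137),B([[82,143],[80,120],[279,88],[285,110]]))]
na=[("top",corners(.033,.117),A([[85,95],[127,100],[97,237],[55,232]])),
    ("scene",corners(.033,.117),B([[150,240],[145,225],[285,207],[288,230]]))]
for nm,o in(("sq",sq),("na",na)):
    p=fit(o,[.45,-.25,0],nm); fit(o[:1],p,nm+" top"); fit(o[1:],p,nm+" scene")
A=lambda l:(np.array(l)-[400,0])/4+[150,175]
B=lambda l:(np.array(l)-[400,0])/4+[322,290]
K=[[0,-.13,.098]]
def f(p):
    L,W=p[3:]; Q=[[L,W,.078],[L,-W,.078],[-L,-W,.078],[-L,W,.078]]
    r=[proj("top",T(p,K))-A([[718,331]]),proj("scene",T(p,K))-B([[660,40]]),
       proj("top",T(p,Q))-A([[578,46],[655,104],[492,280],[420,210]]),
       proj("scene",T(p,[Q[1],Q[2]]))-B([[470,262],[745,328]]),
       proj("top",T(p,[[0,0,.012]]))-[[189,219]]]
    return np.concatenate([a.ravel() for a in r])
r=least_squares(f,[.4,.2,-.8,.06,.02]);print(np.round(r.x,4),np.round(r.fun,1))
E
```

```text
sq [ 0.523  -0.2573 -0.1948] res [ 0.2 -0.2 -1.   0.4 -0.6  0.6 -0.4 -0.3  0.   0.3 -1.4 -1.  -0.4 -1.4
  0.6 -0. ]
sq top [ 0.5233 -0.2581 -0.1899] res [ 0.5 -0.3 -0.7  0.2  0.   0.4  0.1 -0.4]
sq scene [ 0.5231 -0.2557 -0.205 ] res [ 0.2  0.7 -1.1 -0.7  0.  -0.7  0.9  0.7]
na [ 0.531  -0.1986 -0.2256] res [ 0.9  0.2  0.4  1.5 -0.4  0.5  0.  -0.9  0.3  3.3 -0.3 -0.6 -1.1 -1.3
  0.4  0.4]
na top [ 0.5316 -0.1981 -0.1855] res [-0.1 -0.1 -0.4  0.9  0.1  0.1  0.4 -0.9]
na scene [ 0.5302 -0.1997 -0.296 ] res [-0.1  1.9  0.  -2.  -0.4 -0.9  0.4  0.9]
[ 0.5767  0.1659 -0.7109  0.0561  0.0224] [-0.   0.8 -0.1 -1.7 -1.  -0.1 -3.6  0.5 -1.8 -1.8 -0.6  0.4 -1.9 -2.7
  0.1 -1.3  0.3 -0.7]
```

```bash
cat > h.py <<'E'
import numpy as np
from bench import robot, optics
def delta(target,yaw):
    o=robot.get_obs();p=o["tool_pos"];w=o["ee_rot"][2]
    d=np.array(target)-p;c,s=np.cos(w),np.sin(w)
    t=-(yaw-w); t=(t+np.pi)%(2*np.pi)-np.pi
    print("t",o["time"],"tool",p.round(4),o["ee_rot"].round(3),"tool d",np.round([d[0]*c+d[1]*s,d[0]*s-d[1]*c,-d[2]],4),"turn",round(t,3),"w",round(o["width"],4),"q6",o["joint_positions"][5].round(2))
E
```

Request:
{"name": "inch_along", "arguments": {
  "segments": [0.05,-0.034,-0.0165,-0.0086,0,0.05,-0.034,-0.0165,-0.0086,0,0.05,-0.034,-0.0165,-0.0086,0,0.05,-0.034,-0.0165,-0.0086,0,0.05,-0.034,-0.0165,-0.0086,0,0.05,-0.034,-0.0165,-0.0086,0,0.05,-0.034,-0.0165,-0.0086,0,0.05,-0.034,-0.0165,-0.0086,0,0.05,-0.034,-0.0165,-0.0086,0,0.05,-0.034,-0.0165,-0.0086,0,0.05,-0.034,-0.0165,-0.0086,0,0.05,-0.034,-0.0165,-0.0086,0,0.05,0,0,0,0.1,0.05,0,0,0,0.1,0.05,0,0,0,0.12,0.05,0,0,0,0.12,0.05,0,0,0,0,0.05,0,0,0,0]
}}

```text
time: 1.6
tool_pos: [0.4865, 0.2314, 0.3082]
ee_rot: [-3.141, -0.001, 2.437]
wrist_force: [-0.1, 0.6, -0.6]
width: 0.05
finger_force: 0.0
```

```bash
python3 - <<'E'
from h import *
import cv2
delta([.577,.166,.33],2.43)
s=optics.snapshot("wrist");cv2.imwrite("pics/w1.png",s["color"])
np.savez("pics/w10.npz",**{k:s[k] for k in("fx","fy","cx","cy","extrinsics")})
E_=s["extrinsics"];print(s["fx"],s["cx"],s["cy"],"cam pos",-E_[:3,:3].T@E_[:3,3],"axis",E_[2,:3])
E
```

```text
t 1.6 tool [0.4865 0.2314 0.3082] [-3.141e+00 -1.000e-03  2.437e+00] tool d [-0.1113  0.0088 -0.0218] turn 0.007 w 0.05 q6 -0.53
371.64829954431775 323.95198335136376 237.79745934684797 cam pos [0.42272393 0.28482223 0.48818446] axis [ 0.21424119 -0.18283073 -0.9595174 ]
```

View pics/w1.png

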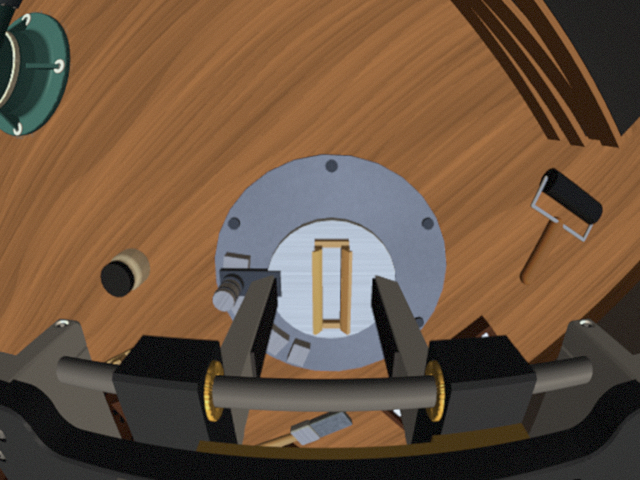

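```bash
python3 - <<'E'
import cv2
c=cv2.imread("pics/w1.png")[225:345,210:370]
cv2.imwrite("pics/w1c.png",cv2.convertScaleAbs(cv2.resize(c,None,fx=5,fy=5,interpolation=cv2.INTER_CUBIC),alpha=1.2))
E
```

```text
(no output)
```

View pics/w1c.png

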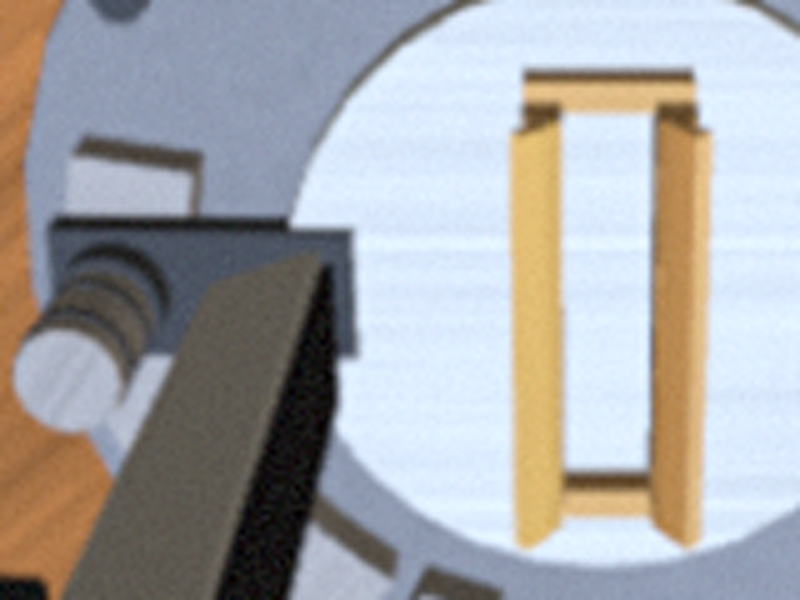

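```bash
cat >> fit.py <<'E'
def wproj(P,f="pics/w10.npz"):
    c=np.load(f);E=c["extrinsics"];q=np.atleast_2d(P)@E[:3,:3].T+E[:3,3]
    r=np.hypot(q[:,0],q[:,1]);th=np.arctan2(r,q[:,2])
    return q[:,:2]/r[:,None]*(c["fx"]*th)[:,None]+[c["cx"],c["cy"]]
E
python3 - <<'E'
from fit import *
W=lambda l:np.array(l)/5+[210,225]
A=lambda l:(np.array(l)-[400,0])/4+[150,175]
B=lambda l:(np.array(l)-[400,0])/4+[322,290]
K=[0,-.13,.098]
def f(p,m=7):
    r=[]
    if m&1:r+=[wproj(T(p,[[.053,-.0115,.04],[.053,.0115,.04],K]))-W([[562,112],[655,112],[69,380]]),
     (wproj(T(p,[[-.045,-.0115,.04],[-.045,.0115,.04]]))-W([[565,450],[650,450]]))[:,0],
     (wproj(T(p,[-.053,0,.052]))-W([608,490]))]
    if m&2:r+=[proj("top",T(p,K))-A([718,331]),proj("top",T(p,[0,0,.012]))-[189,219]]
    if m&4:r+=[proj("scene",T(p,K))-B([660,40])]
    return np.concatenate([np.ravel(a) for a in r])
for m in(1,2,3,7):
    r=least_squares(f,[.577,.166,-.71],args=(m,));print(m,np.round(r.x,4),np.round(r.fun,1))
p=r.x;print("knob",T(p,K))
# overlay: arch guess & wrist overlay
q=np.array([.523,-.2573,-.192]); a=T(q,[0,-.06,.012])[0]; print("arch groove guess",a)
g=[a[0],a[1],-.192]
t=np.linspace(0,np.pi,25);prof=np.r_[[[.05,0.023]],np.c_[.05*np.cos(t),.08+.05*np.sin(t)],[[-.05,.023]]]
im=[]
for n,x,y in(("top",345,200),("scene",245,135)):
    c=cv2.resize(cv2.imread(f"pics/{n}0.png")[y:y+110,x:x+100],None,fx=4,fy=4,interpolation=cv2.INTER_CUBIC)
    c=cv2.convertScaleAbs(c,alpha=1.7,beta=20)
    for yy,col in((.01,(0,255,255)),(-.01,(255,255,0))):
        uv=proj(n,T(g,np.c_[prof[:,0],0*t.repeat(2)[:len(prof)]+yy,prof[:,1]+.012]))
        cv2.polylines(c,[((uv-[x,y])*4).astype(int)],False,col,1)
    im.append(c)
cv2.imwrite("pics/ov.png",np.hstack(im))
E
```

```text
1 [ 0.5593  0.1833 -0.5129] [  9.1  56.6   7.3  53.6   2.7   1.   -5.9  -4.8  -6.7 -93.3]
2 [ 0.5757  0.1671 -0.6894] [ 0.3  0.2 -0.3 -0.3]
3 [ 0.5614  0.1809 -0.5366] [  7.8  58.6   6.1  56.    1.9   1.   -5.4  -4.3  -6.  -91.   -0.9  -0.8
  -7.2   6.3]
7 [ 0.5613  0.1809 -0.5408] [  7.6  58.6   5.9  56.    1.8   0.6  -5.3  -4.2  -5.8 -91.   -1.1  -0.5
  -7.2   6.3  -0.8  -0.1]
knob [[0.49442259 0.06948531 0.098     ]]
arch groove guess [ 0.51155065 -0.31619747  0.012     ]
```

View pics/ov.png

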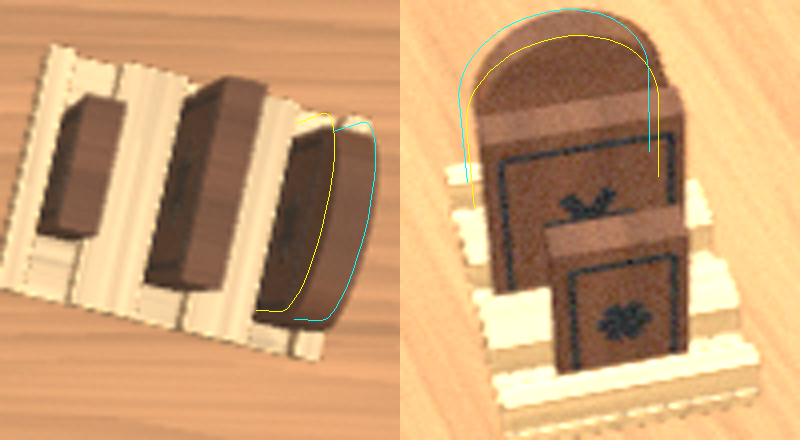

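```bash
python3 - <<'E'
from fit import *
W=lambda l:np.array(l)/5+[210,225]
A=lambda l:(np.array(l)-[400,0])/4+[150,175]
B=lambda l:(np.array(l)-[400,0])/4+[322,290]
K=[0,-.13,.098]
def f(p,m=7):
    r=[]
    if m&1:r+=[wproj(T(p,[[.053,0,.04],[.053,0,.052],[-.053,0,.052]]))-W([[608,472],[608,490],[608,112]]),
     wproj(T(p,K))-W([69,380]),
     (wproj(T(p,[[-.045,-.0115,.04],[-.045,.0115,.04],[.05,-.0115,.04],[.05,.0115,.04]]))-W([[562,130],[655,130],[565,460],[650,460]]))[:,0]]
    if m&2:r+=[proj("top",T(p,K))-A([718,331]),proj("top",T(p,[0,0,.012]))-[189,219]]
    if m&4:r+=[proj("scene",T(p,K))-B([660,40])]
    return np.concatenate([np.ravel(a) for a in r])
for m in(1,2,3,7):
    r=least_squares(f,[.577,.166,-.71],args=(m,));print(m,np.round(r.x,4),np.round(r.fun,1),"knob",T(r.x,K).round(4))
def g(p): # arch: apex silhouettes in top and scene, crop coordinates of right/far edge (y=-.01)
    pass
E
```

```text
1 [ 0.5766  0.1669 -0.7022] [-0.2 -0.7 -0.1 -0.1  0.4  0.2 -0.2  0.5  0.4 -0.2 -0.  -0.2] knob [[0.4927 0.0676 0.098 ]]
2 [ 0.5757  0.1671 -0.6894] [ 0.3  0.2 -0.3 -0.3] knob [[0.493  0.0668 0.098 ]]
3 [ 0.5766  0.1669 -0.7007] [-0.2 -0.8 -0.  -0.1  0.3  0.2 -0.2  0.6  0.3 -0.2 -0.  -0.1 -0.1  0.4
 -0.2 -0.7] knob [[0.4927 0.0675 0.098 ]]
7 [ 0.5766  0.167  -0.7025] [-0.2 -0.8 -0.  -0.1  0.5  0.1 -0.2  0.3  0.4 -0.1  0.  -0.1 -0.2  0.5
 -0.2 -0.7 -0.3 -1.3] knob [[0.4926 0.0678 0.098 ]]
```

Request:
{"name": "inch_along", "arguments": {
  "segments": [0.05,-0.0264,-0.0289,0.0036,0,0.05,-0.0264,-0.0289,0.0036,0,0.05,-0.0264,-0.0289,0.0036,0,0.05,-0.0264,-0.0289,0.0036,0,0.05,-0.0264,-0.0289,0.0036,0,0.05,-0.0264,-0.0289,0.0036,0,0.05,-0.0264,-0.0289,0.0036,0,0.05,-0.0264,-0.0289,0.0036,0,0.05,-0.0264,-0.0289,0.0036,0,0.05,-0.0264,-0.0289,0.0036,0,0.05,-0.0264,-0.0289,0.0036,0,0.05,-0.0264,-0.0289,0.0036,0,0.05,-0.0264,-0.0289,0.0036,0,0.05,-0.0264,-0.0289,0.0036,0,0.05,0,0,0,-0.102,0.05,0,0,0,-0.102,0.05,0,0,0,-0.102,0.05,0,0,0,-0.102,0.05,0,0,0,-0.102,0.05,0,0,0,0]
}}

```text
time: 3.32
tool_pos: [0.5044, -0.3161, 0.258]
ee_rot: [3.141, -0.0, 2.948]
wrist_force: [0.1, -1.5, 0.6]
width: 0.0499
finger_force: 0.0
```

```bash
python3 - <<'E'
from h import *
from fit import *
delta([.5066,-.3152,.25],2.95)
s=optics.snapshot("wrist")
np.savez("pics/w2.npz",**{k:s[k] for k in("fx","fy","cx","cy","extrinsics")})
g=[.5066,-.3152,-.192]
t=np.linspace(0,np.pi,25)
c0=wproj(T(g,[0,0,.1]),"pics/w2.npz")[0].astype(int);x,y=c0[0]-100,c0[1]-75;x=max(x,0);y=min(max(y,0),330);print(x,y)
c=cv2.resize(s["color"][y:y+150,x:x+200],None,fx=4,fy=4,interpolation=cv2.INTER_CUBIC)
c=cv2.convertScaleAbs(c,alpha=1.7,beta=20)
for yy,col in((.01,(0,255,255)),(-.01,(255,255,0))):
    uv=wproj(T(g,np.c_[.05*np.cos(t),0*t+yy,.092+.05*np.sin(t)]),"pics/w2.npz")
    cv2.polylines(c,[((uv-[x,y])*4).astype(int)],False,col,1)
cv2.imwrite("pics/w2c.png",c)
E
```

```text
t 3.3167 tool [ 0.5044 -0.3161  0.258 ] [ 3.141 -0.     2.948] tool d [-0.002   0.0013  0.008 ] turn -0.002 w 0.0499 q6 -2.03
225 148
```

View pics/w2c.png

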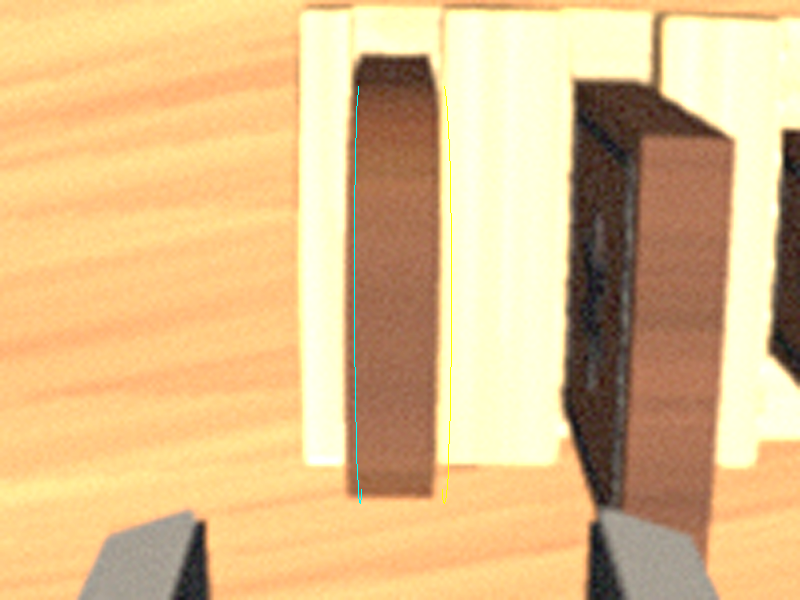

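Request:
{"name": "inch_along", "arguments": {
  "segments": [0.05,-0.001,-0.0005,0.02,0.01,0.05,0,0,0.03,0,0.05,0,0,0.03,0,0.05,0,0,0.03,0,0.05,0,0,0.03,0,0.05,0,0,0.023,0,0.05,0,0,0,0,0.05,0,0,0,0]
}}

```text
time: 4.03
tool_pos: [0.5044, -0.3161, 0.0939]
ee_rot: [3.14, -0.003, 2.933]
wrist_force: [-0.5, -0.3, 0.2]
width: 0.0498
finger_force: 0.0
```

Request:
{"name": "inch_along", "arguments": {
  "segments": [0,0,0,0,0,0,0,0,0,0,0,0,0,0,0,0,0,0,0,0,0,0,0,0,0,0,0,0,0,0,0,0,0,0,0,0,0,0,0,0,0,0,0,0,0,0,0,0,0,0]
}}

```text
time: 4.87
tool_pos: [0.5058, -0.3173, 0.0965]
ee_rot: [-3.141, 0.002, 2.934]
wrist_force: [-0.7, 0.2, 5.6]
width: 0.0196
finger_force: 30.0
```

Request:
{"name": "inch_along", "arguments": {
  "segments": [0,0,0,-0.01,0,0,0,0,-0.02,0,0,0,0,-0.03,0,0,0,0,-0.03,0,0,0,0,-0.03,0,0,0,0,-0.03,0,0,0,0,0,0.1,0,0,0,0,0.1,0,0,0,0,0.1,0,0,0,0,0.1,0,0,0,0,0.094,0,0,0,0,0]
}}

```text
time: 5.87
tool_pos: [0.5047, -0.3164, 0.2438]
ee_rot: [3.142, -0.003, 2.438]
wrist_force: [-0.4, -0.6, -2.8]
width: 0.0197
finger_force: 30.0
```

Request:
{"name": "inch_along", "arguments": {
  "segments": [0,0.0129,0.0208,0,0,0,0.0129,0.0208,0,0,0,0.0129,0.0208,0,0,0,0.0129,0.0208,0,0,0,0.0129,0.0208,0,0,0,0.0129,0.0208,0,0,0,0.0129,0.0208,0,0,0,0.0129,0.0208,0,0,0,0.0129,0.0208,0,0,0,0.0129,0.0208,0,0,0,0.0129,0.0208,0,0,0,0.0129,0.0208,0,0,0,0.0129,0.0208,0,0,0,0.0129,0.0208,0,0,0,0.0129,0.0208,0,0,0,0.0129,0.0208,0,0,0,0.0129,0.0208,0,0,0,0.0129,0.0208,0,0,0,0.0129,0.0208,0,0,0,0,0,0,0]
}}

```text
time: 7.53
tool_pos: [0.5727, 0.1475, 0.2439]
ee_rot: [3.141, -0.004, 2.447]
wrist_force: [-0.6, -0.2, -2.3]
width: 0.0199
finger_force: 30.0
```

```bash
python3 - <<'E'
from h import *
delta([.5766,.1669,.16],2.4399)
E
```

```text
t 7.5333 tool [0.5727 0.1475 0.2439] [ 3.141 -0.004  2.447] tool d [0.0094 0.0174 0.0839] turn 0.008 w 0.0199 q6 -0.72
```

Request:
{"name": "inch_along", "arguments": {
  "segments": [0,0.0047,0.0087,0.01,0.003,0,0.0047,0.0087,0.01,0.002,0,0,0,0.02,0,0,0,0,0.02,0,0,0,0,0,0,0,0,0,0,0]
}}

```text
time: 8.03
tool_pos: [0.5759, 0.162, 0.1825]
ee_rot: [-3.137, -0.004, 2.435]
wrist_force: [-0.1, 0.9, -3.1]
width: 0.0201
finger_force: 30.0
```

```bash
python3 - <<'E'
from h import *
from fit import *
P=[]
for _ in range(4):
    s=optics.snapshot("wrist");o=robot.get_obs();P.append(np.r_[o["tool_pos"],o["ee_rot"][2]])
print(np.round(P,4),np.mean(P,0).round(4))
np.savez("pics/w3.npz",**{k:s[k] for k in("fx","fy","cx","cy","extrinsics")})
sl=[.5766,.1669,-.7017];zb=np.mean(P,0)[2]-.083
x,y=225,180
c=cv2.resize(s["color"][y:y+150,x:x+200],None,fx=4,fy=4,interpolation=cv2.INTER_CUBIC)
c=cv2.convertScaleAbs(c,alpha=1.5,beta=20)
t=np.linspace(0,np.pi,25)
def d(P,col): cv2.polylines(c,[((wproj(T(sl,P),"pics/w3.npz")-[x,y])*4).astype(int)],False,col,1)
for yy,col in((.01,(0,255,255)),(-.01,(255,255,0))):
    d(np.c_[.05*np.cos(t),0*t+yy,zb+.08+.05*np.sin(t)],col)
    d([[-.05,yy,zb],[-.05,yy,zb+.08]],col)
for z in(.04,.052): d([[-.053,-.0115,z],[.053,-.0115,z],[.053,.0115,z],[-.053,.0115,z],[-.053,-.0115,z]],(0,255,0))
cv2.imwrite("pics/w3c.png",c)
E
```

```text
[[0.577  0.1621 0.1845 2.4344]
 [0.5777 0.1623 0.186  2.4344]
 [0.578  0.1624 0.1867 2.4344]
 [0.5782 0.1624 0.1871 2.4344]] [0.5777 0.1623 0.1861 2.4344]
```

View pics/w3c.png

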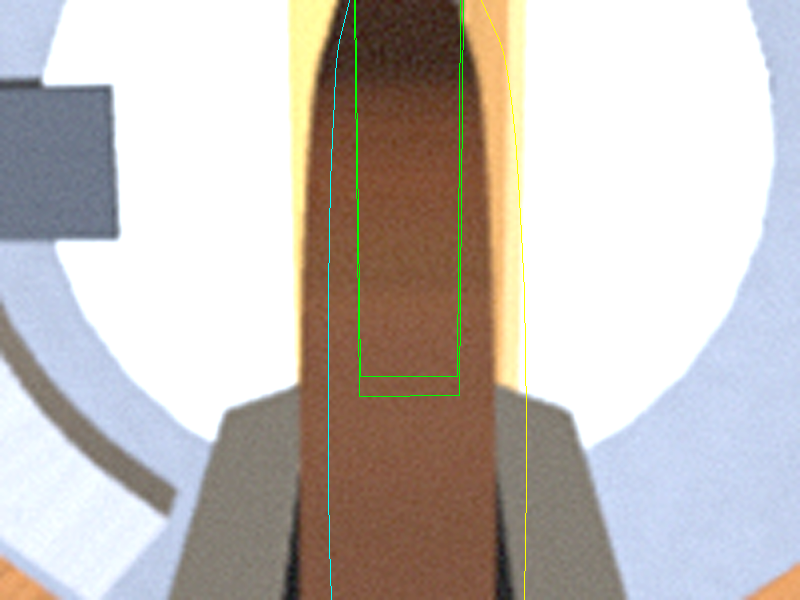

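```bash
python3 - <<'E'
from h import *
from fit import *
t=[.5782,.1624,2.4344-np.pi]
for zb in(.102,.104,.106):
  for dx in(0,.002): print(zb,dx,[((wproj(T(t,[-.05+dx,y,zb+.08]),"pics/w3.npz")[0]-[225,180])*4).round(0).tolist() for y in(-.01,.01)])
delta([.5766,.1669,.15],2.4399)
E
```

```text
0.102 0 [[323.0, 72.0], [482.0, 72.0]]
0.102 0.002 [[324.0, 87.0], [482.0, 87.0]]
0.104 0 [[323.0, 75.0], [483.0, 75.0]]
0.104 0.002 [[323.0, 90.0], [483.0, 90.0]]
0.106 0 [[322.0, 78.0], [484.0, 78.0]]
0.106 0.002 [[322.0, 93.0], [484.0, 94.0]]
t 8.2333 tool [0.5782 0.1624 0.1871] [3.139e+00 2.000e-03 2.434e+00] tool d [0.0041 0.0024 0.0371] turn -0.005 w 0.0198 q6 -0.68
```

Request:
{"name": "inch_along", "arguments": {
  "segments": [0,0.0046,0.0028,0.01,-0.005,0,0,0,0.005,0,0,0,0,0,0,0,0,0,0,0,0,0,0,0,0,0,0,0,0,0,0,0,0,0,0]
}}

```text
time: 8.82
tool_pos: [0.5758, 0.1676, 0.1706]
ee_rot: [3.141, 0.0, 2.44]
wrist_force: [-0.6, 0.8, -2.8]
width: 0.0198
finger_force: 30.0
```

```bash
python3 - <<'E'
from h import *
delta([.5766,.1669,.124],2.4399)
E
```

```text
t 8.8167 tool [0.5758 0.1676 0.1706] [3.141 0.    2.44 ] tool d [-0.0011 -0.      0.0466] turn -0.0 w 0.0198 q6 -0.68
```

Request:
{"name": "inch_along", "arguments": {
  "segments": [0,-0.0005,0.0003,0.008,0,0,0,0,0.008,0,0,0,0,0.008,0,0,0,0,0.007,0,0,0,0,0,0,0,0,0,0,0,0,0,0,0,0,0,0,0,0,0]
}}

```text
time: 9.48
tool_pos: [0.5765, 0.1676, 0.1399]
ee_rot: [3.141, 0.001, 2.44]
wrist_force: [-0.3, 0.3, -2.7]
width: 0.0201
finger_force: 30.0
```

```bash
python3 - <<'E'
from h import *
delta([.5766,.1669,.124],2.4399);print(robot.get_obs()["wrist_force"])
E
```

```text
t 9.4833 tool [0.5765 0.1676 0.1399] [3.141e+00 1.000e-03 2.440e+00] tool d [-0.0005 -0.0005  0.0159] turn -0.0 w 0.0201 q6 -0.68
[-0.26321554  0.32487364 -2.67433612]
```

Request:
{"name": "inch_along", "arguments": {
  "segments": [0,-0.0003,0.0002,0.004,0,0,0,0,0.004,0,0,0,0,0.003,0,0,0,0,0.002,0,0,0,0,0,0,0,0,0,0,0,0,0,0,0,0]
}}

```text
time: 10.07
tool_pos: [0.5766, 0.1675, 0.1264]
ee_rot: [3.141, 0.0, 2.44]
wrist_force: [0.3, -0.1, -3.2]
width: 0.0197
finger_force: 30.0
```

```bash
python3 - <<'E'
from h import *
delta([.5766,.1669,.124],2.4399);print(robot.get_obs()["wrist_force"],robot.get_obs()["wrist_torque"])
E
```

```text
t 10.0667 tool [0.5766 0.1675 0.1264] [3.141 0.    2.44 ] tool d [-0.0004 -0.0005  0.0024] turn -0.0 w 0.0197 q6 -0.68
[ 0.30341149 -0.05117695 -3.19611505] [-0.07383393 -0.0098997   0.01729447]
```

Request:
{"name": "inch_along", "arguments": {
  "segments": [0,0,0,0.0015,0,0,0,0,0.001,0,0,0,0,0,0,0,0,0,0,0,0,0,0,0,0]
}}

```text
time: 10.48
tool_pos: [0.5768, 0.1676, 0.1245]
ee_rot: [3.141, 0.001, 2.44]
wrist_force: [-1.1, 0.4, 0.2]
width: 0.0198
finger_force: 30.0
```

Request:
{"name": "inch_along", "arguments": {
  "segments": [0,0,0,0.0008,0,0,0,0,0,0,0,0,0,0,0,0,0,0,0,0]
}}

```text
time: 10.82
tool_pos: [0.5768, 0.1676, 0.1245]
ee_rot: [3.14, 0.001, 2.44]
wrist_force: [-2.5, 0.4, 5.2]
width: 0.02
finger_force: 30.0
```

Request:
{"name": "inch_along", "arguments": {
  "segments": [0.05,0,0,0,0,0.05,0,0,0,0,0.05,0,0,0,0,0.05,0,0,0,0,0.05,0,0,0,0,0.05,0,0,0,0,0.05,0,0,-0.01,0,0.05,0,0,-0.02,0,0.05,0,0,-0.03,0,0.05,0,0,-0.03,0,0.05,0,0,-0.02,0,0.05,0,0,0,0,0.05,0,0,0,0]
}}

```text
time: 11.9
tool_pos: [0.5774, 0.1676, 0.2352]
ee_rot: [3.138, 0.003, 2.44]
wrist_force: [1.2, 0.7, 0.2]
width: 0.0503
finger_force: 0.0
```

```bash
python3 - <<'E'
from h import *
from fit import *
s=optics.snapshot("top");s2=optics.snapshot("scene")
cv2.imwrite("pics/t4.png",s["color"]);cv2.imwrite("pics/s4.png",s2["color"])
c=cv2.resize(s2["color"][250:430,280:500],None,fx=3.6,fy=3.3,interpolation=cv2.INTER_CUBIC)
sl=[.5766,.1669,-.7017];t=np.linspace(0,np.pi,25)
for yy,col in((.01,(0,255,255)),(-.01,(255,255,0))):
    P=np.r_[[[.05,yy,.04]],np.c_[.05*np.cos(t),0*t+yy,.12+.05*np.sin(t)],[[-.05,yy,.04]]]
    cv2.polylines(c,[((proj("scene",T(sl,P))-[280,250])*[3.6,3.3]).astype(int)],False,col,1)
cv2.imwrite("pics/s4c.png",c)
delta([.4927,.0676,.22],.869)
E
```

```text
t 12.0 tool [0.576  0.1674 0.2316] [-3.14e+00 -1.00e-03  2.44e+00] tool d [-0.0008 -0.13    0.0116] turn 1.571 w 0.0498 q6 -0.68
```

View pics/s4c.png

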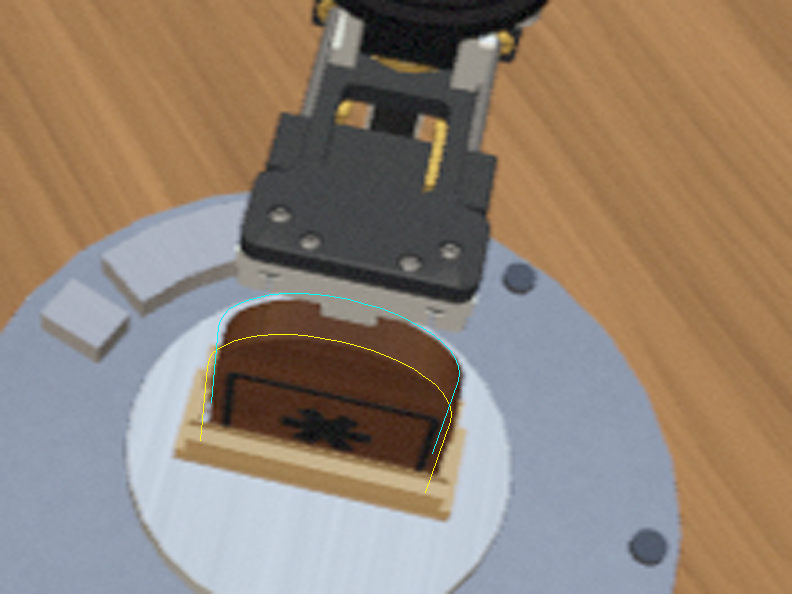

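Request:
{"name": "inch_along", "arguments": {
  "segments": [0.06,0,-0.026,0,0,0.06,0,-0.026,0,0,0.06,0,-0.026,0,0,0.06,0,-0.026,0,0,0.06,0,-0.026,0,0,0.06,0,0,0,0.121,0.06,0,0,0,0.121,0.06,0,0,0,0.121,0.06,0,0,0,0.121,0.06,0,0,0,0.121,0.06,0,0,0,0.121,0.06,0,0,0,0.121,0.06,0,0,0,0.121,0.06,0,0,0,0.121,0.06,0,0,0,0.121,0.06,0,0,0,0.121,0.06,0,0,0,0.121,0.06,0,0,0,0.121,0.06,0,0,0,0,0.06,0,0,0,0]
}}

```text
time: 13.67
tool_pos: [0.4918, 0.0682, 0.2311]
ee_rot: [-3.139, 0.002, 0.87]
wrist_force: [-0.2, -0.0, 0.1]
width: 0.0601
finger_force: 0.0
```

```bash
python3 - <<'E'
from h import *
delta([.4927,.0676,.063],.869)
E
```

```text
t 13.6667 tool [0.4918 0.0682 0.2311] [-3.139e+00  2.000e-03  8.700e-01] tool d [1.000e-04 1.100e-03 1.681e-01] turn 0.001 w 0.0601 q6 0.72
```

Request:
{"name": "inch_along", "arguments": {
  "segments": [0.06,0,0.001,0.03,0,0.06,0,0,0.03,0,0.06,0,0,0.03,0,0.06,0,0,0.03,0,0.06,0,0,0.025,0,0.06,0,0,0.02,0,0.06,0,0,0.003,0,0.06,0,0,0,0,0,0,0,0,0,0,0,0,0,0,0,0,0,0,0,0,0,0,0,0,0,0,0,0,0,0,0,0,0,0,0,0,0,0,0,0,0,0,0,0]
}}

```text
time: 15.0
tool_pos: [0.4939, 0.0676, 0.0659]
ee_rot: [3.141, -0.001, 0.867]
wrist_force: [-0.9, 0.3, 4.2]
width: 0.0272
finger_force: 30.0
```

```bash
python3 - <<'E'
from h import *
delta([.4927,.0676,.063],.869)
E
```

```text
t 15.0 tool [0.4939 0.0676 0.0659] [ 3.141e+00 -1.000e-03  8.670e-01] tool d [-0.0008 -0.0009  0.0029] turn -0.002 w 0.0272 q6 0.73
```

Gripped the knob (27 mm ≈ 28). Lift 22 mm.

Request:
{"name": "inch_along", "arguments": {
  "segments": [0,0,0,-0.004,0,0,0,0,-0.005,0,0,0,0,-0.005,0,0,0,0,-0.005,0,0,0,0,-0.003,0,0,0,0,0,0,0,0,0,0,0,0,0,0,0,0]
}}

```text
time: 15.67
tool_pos: [0.4935, 0.0679, 0.0866]
ee_rot: [-3.141, -0.001, 0.867]
wrist_force: [2.8, 3.4, -7.1]
width: 0.0274
finger_force: 30.0
```

Request:
{"name": "inch_along", "arguments": {
  "segments": [0,0,0.003,-0.001,-0.0231,0,0.00018,0.0068,0,-0.0524,0,0.00018,0.0068,0,-0.0524,0,0.00018,0.0068,0,-0.0524,0,0.00018,0.0068,0,-0.0524,0,0.00018,0.0068,0,-0.0524,0,0.00018,0.0068,0,-0.0524,0,0.00018,0.0068,0,-0.0524,0,0.00018,0.0068,0,-0.0524,0,0.00018,0.0068,0,-0.0524,0,0,0,0,0,0,0,0,0,0,0,0,0,0,0]
}}

```text
time: 16.75
tool_pos: [0.5498, 0.0403, 0.0872]
ee_rot: [-3.14, -0.001, 1.361]
wrist_force: [1.8, 4.3, -6.9]
width: 0.0273
finger_force: 30.0
```

```bash
cat > sw.py <<'E'
from h import *
o=robot.get_obs();r=o["tool_pos"][:2]-[.5766,.1669]
a=np.arctan2(r[1],r[0])+np.pi/2+.7017
a=(a+np.pi)%(2*np.pi)-np.pi
print("R",np.hypot(*r).round(4),"angle",a.round(4),"yaw turn",o["ee_rot"][2]-.869,"z",o["tool_pos"][2],o["wrist_force"].round(1),o["width"])
b=-.7017+1.047; delta([.5766+.13*np.sin(b),.1669-.13*np.cos(b),.087],.869+1.047)
E
python3 sw.py
```

```text
R 0.1294 angle 0.4934 yaw turn 0.4922372887671067 z 0.08722047133031555 [ 1.8  4.3 -6.9] 0.027302775247717806
t 16.75 tool [0.5498 0.0403 0.0872] [-3.140e+00 -1.000e-03  1.361e+00] tool d [0.0189 0.0683 0.0002] turn -0.555 w 0.0273 q6 0.18
```

Request:
{"name": "inch_along", "arguments": {
  "segments": [0,-0.0003,0.0068,0,-0.0524,0,0.00018,0.0068,0,-0.0524,0,0.00018,0.0068,0,-0.0524,0,0.00018,0.0068,0,-0.0524,0,0.00018,0.0068,0,-0.0524,0,0.00018,0.0068,0,-0.0524,0,0.00018,0.0068,0,-0.0524,0,0.00018,0.0068,0,-0.0524,0,0.00018,0.0068,0,-0.0524,0,0.00018,0.0068,0,-0.0524,0,0,0.0038,0,-0.029,0,0,0,0,0,0,0,0,0,0,0,0,0,0,0,0,0,0,0,0]
}}

```text
time: 18.0
tool_pos: [0.6196, 0.0448, 0.0871]
ee_rot: [-3.139, -0.003, 1.914]
wrist_force: [-0.1, 5.6, -5.5]
width: 0.0274
finger_force: 30.0
```

```bash
python3 sw.py
```

```text
R 0.1294 angle 1.0401 yaw turn 1.044779519971853 z 0.08707975679123031 [-0.1  5.6 -5.5] 0.027353298637593806
t 18.0 tool [0.6196 0.0448 0.0871] [-3.139e+00 -3.000e-03  1.914e+00] tool d [-0.0006  0.0009  0.0001] turn -0.002 w 0.0274 q6 -0.36
```

Request:
{"name": "inch_along", "arguments": {
  "segments": [0,-0.0006,0.0008,0.003,0,0,0,0,0.003,0,0,0,0,0.002,0,0,0,0,0.001,0,0,0,0,0,0,0,0,0,0,0]
}}

```text
time: 18.5
tool_pos: [0.62, 0.0449, 0.0782]
ee_rot: [-3.138, -0.004, 1.914]
wrist_force: [-0.7, 6.5, -4.2]
width: 0.0278
finger_force: 30.0
```

```bash
python3 sw.py
```

```text
R 0.1295 angle 1.0435 yaw turn 1.0451117274894803 z 0.07817877331622805 [-0.7  6.5 -4.2] 0.027821926812522223
t 18.5 tool [0.62   0.0449 0.0782] [-3.138 -0.004  1.914] tool d [-0.0005  0.0004 -0.0088] turn -0.002 w 0.0278 q6 -0.36
```

Request:
{"name": "inch_along", "arguments": {
  "segments": [0,-0.0005,0,0.003,0,0,0,0,0.003,0,0,0,0,0.003,0,0,0,0,0.002,0,0,0,0,0,0,0,0,0,0,0]
}}

```text
time: 19.0
tool_pos: [0.6201, 0.0449, 0.0675]
ee_rot: [-3.139, -0.004, 1.914]
wrist_force: [-2.9, 6.5, -3.4]
width: 0.0271
finger_force: 30.0
```

```bash
python3 sw.py
```

```text
R 0.1295 angle 1.0442 yaw turn 1.045282872956143 z 0.06749420247924778 [-2.9  6.5 -3.4] 0.027148883109364183
t 19.0 tool [0.6201 0.0449 0.0675] [-3.139 -0.004  1.914] tool d [-0.0005  0.0004 -0.0195] turn -0.002 w 0.0271 q6 -0.36
```

Home within about 1.5 mm; release it, rise straight up, and verify in the cameras.

Request:
{"name": "inch_along", "arguments": {
  "segments": [0.06,0,0,0,0,0.06,0,0,0,0,0.06,0,0,0,0,0.06,0,0,0,0,0.06,0,0,0,0,0.06,0,0,0,0,0.06,0,0,0,0,0.06,0,0,-0.02,0,0.06,0,0,-0.03,0,0.06,0,0,-0.04,0,0.06,0,0,-0.04,0,0.06,0,0,-0.04,0,0.06,0,0,-0.04,0,0.06,0,0,-0.01,0,0.06,0,0,0,0,0.06,0,0,0,0,0.06,0,0,0,0]
}}

```text
time: 20.42
tool_pos: [0.6215, 0.043, 0.2847]
ee_rot: [-3.137, -0.002, 1.914]
wrist_force: [-0.0, -0.4, -0.4]
width: 0.0599
finger_force: 0.0
```

```bash
python3 - <<'E'
from h import *
from fit import *
# numeric check: knob top (r 14mm disc) should be bright at z=.098 vs other heights/angles: edge score of its circle, wrist & scene
w=optics.snapshot("wrist");np.savez("pics/w5.npz",**{k:w[k] for k in("fx","fy","cx","cy","extrinsics")})
sc=optics.snapshot("scene");cv2.imwrite("pics/s5.png",sc["color"]);cv2.imwrite("pics/w5.png",w["color"])
t=np.linspace(0,2*np.pi,60)
def samp(im,uv): return cv2.remap(im,uv[:,0].astype(np.float32).reshape(-1,1),uv[:,1].astype(np.float32).reshape(-1,1),1).ravel().astype(float)
def score(im,pr,z,a):
    b=-.7017+a;k=lambda r:np.c_[.5766+.13*np.sin(b)+r*np.cos(t),.1669-.13*np.cos(b)+r*np.sin(t),0*t+z]
    return np.median(samp(im,pr(k(.012)))-samp(im,pr(k(.0165)))).round(1)
for nm,im,pr in(("wrist",w["color"],lambda P:wproj(P,"pics/w5.npz")),("scene",sc["color"],lambda P:proj("scene",P))):
    g=cv2.cvtColor(im,6)
    print(nm,"z:",[(z,score(g,pr,z,1.047)) for z in(.094,.098,.102,.108,.114,.120)])
    print("  a:",[(a,score(g,pr,.098,a)) for a in(.95,1.0,1.03,1.047,1.065,1.1,1.15)])
o=robot.get_obs();print(o["tool_pos"],o["wrist_force"],np.abs(o["qvel"]).max())
E
```

```text
wrist z: [(0.094, np.float64(50.0)), (0.098, np.float64(51.5)), (0.102, np.float64(42.5)), (0.108, np.float64(25.5)), (0.114, np.float64(21.5)), (0.12, np.float64(6.5))]
  a: [(0.95, np.float64(1.0)), (1.0, np.float64(14.0)), (1.03, np.float64(51.0)), (1.047, np.float64(51.5)), (1.065, np.float64(26.0)), (1.1, np.float64(2.0)), (1.15, np.float64(5.0))]
scene z: [(0.094, np.float64(39.0)), (0.098, np.float64(36.0)), (0.102, np.float64(20.0)), (0.108, np.float64(2.5)), (0.114, np.float64(-1.0)), (0.12, np.float64(0.0))]
  a: [(0.95, np.float64(0.0)), (1.0, np.float64(0.0)), (1.03, np.float64(31.0)), (1.047, np.float64(36.0)), (1.065, np.float64(34.0)), (1.1, np.float64(3.0)), (1.15, np.float64(4.0))]
[0.62127536 0.04298784 0.28434079] [ 0.05236731 -1.24620199  0.66639223] 0.00799115594284959
```

```bash
python3 -c "
from bench import robot, optics
print(robot.close_job())"
```

```text
the job is handed in; nothing more can be done
None
```

The job is handed in, with no verdict returned: the round-topped block stands in the turntable slot, released; the table is at about 1.045 rad (second notch) with the plunger down by camera check, and I did not re-image the block after the swing or the other two blocks after lifting it out.

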